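Seat a lamp foot in a three-point locating fixture

ROBOT

A 6-joint arm with a two-finger parallel gripper is mounted at the origin on the work surface. World frame = base frame: x ahead of the robot, y to its left, z up, the work surface at z = 0. Lengths are in m, angles in rad, forces in N, time in s.
With the tool pointing down it reaches from about 0.375 to 0.975 m from the base axis. Payload 3.8 kg.
Tool frame: the origin (TCP) lies between the finger pads; the fingertips stand 25 mm ahead of it and the grasp point (between the pads) lies 6 mm ahead of it; z points along the fingers, x is the direction in which the jaws open and shut, and the axes are right-handed (so a half turn about z gives the same grasp; the last joint's range is limited). The gripper opens to 88 mm and grips with 3 to 60 N. Pads are 18 mm wide; open, the fingers measure 123 mm over their backs; the gripper's body (75 mm by 187 mm) begins 45 mm behind the grasp point.
Start: joints at [-1.309, 0.264, 1.604, -0, 1.274, -0.037], TCP at [0.199, -0.645, 0.264] pointing down, gripper open.
Joint ranges: [-2.63, 2.63], [-0.94, 2.18], [0.31, 2.57], [-1.31, 4.45], [0, 2.66], [-2.55, 2.55]. Speed limits (rad/s): [2.57, 2.57, 3.14, 3.14, 3.14, 3.14].

INTERFACE

Orientations are given as a unit quaternion [x, y, z, w].
In Python, from workcell import sense, capture, job, models gives the robot as it stands. The module is installed in compiled form; this text tells all that it offers.
- The arm moves only by the shell command python3 -m handwheel 'ROWS'. ROWS is text: rows parted by semicolons, each of 7 numbers parted by spaces: the shift along the tool's x, y, z in m, then the turn, a rotation vector about the tool's x, y, z in degrees, then the closure, from 0 (fully open) to 1 (shut). In form: x y z rx ry rz claw; .... A call has 1 to 20 rows; each row shifts and turns the commanded pose from where the row before left it, along the tool's axes as they then stand; what a row does not reach is not made up. A row lasts 1/10 s, in which the tool goes at most 50 mm and 8.59 degrees, less where a joint would pass 70% of its speed; a pose out of reach is approached as far as the arm can. A call is refused whole if a number of a shift passes 0.05 or a number of a turn 8.59, either way. A call with a gripper value outside its range is refused whole. The fingers move at their own pace and stop on an object; the grip force is fixed at half the most. Time passes only in rows, so rows that do not move let the fingers close. It gives the time, the measured TCP pose, the force and the opening at its end, in the units of the state.
- sense(): the state, without advancing time (a new reading comes with each control period).
- capture(name): name is "scene" or "top" or "wrist"; returns a dict with "frame" (384x512x3 uint8, red, green, blue), "K" (3x3 intrinsics, pixels), "k1" (the pictures are not rectified: a ray, as slopes to the right and down, at radius r is drawn at 1 + k1 r^2 times it, then the intrinsics apply), "extrinsics" (4x4, takes a point from world to camera coordinates). Camera axes: x right, y down, z forward; pixel columns grow to the right and rows downward; lengths in m; the calibration is good to about 2 mm. A picture is of the moment at which its call begins. There is no depth.
- job.close_job(): hands the job in, once; it reports no verdict.
Trained networks look in a picture, given as the dict that the camera call returned (one of the last four; its "shot" number tells which), for a name from the list of things; names that differ only in an ending like _2 or _b are one class to them, and where a whole thing is asked for, a point or a joint stands for the part that bears it (a point fixed in the world has none). Each returns a list of dicts, best first, with "p" (0 to 1); they miss things now and then, are a little off and sometimes report something else, mostly with a low value. They report only what shows in the picture. A call takes as long as a camera call. They do not tell look-alikes from the thing itself.
- models.silhouettes(picture, target): "mask" (384x512 bool, what is visible of it) and "bbox" ([left, top, right, bottom] in pixels, round what is visible of it).
- models.spot_point(picture, target): "point" ([column, row] in pixels: a listed point, or the origin of a listed thing).
The state is a dict: "time_s": time; "joint_positions": joint angles; "qvel": joint speeds; "joint_torque": joint torques, N m; "eef_pos": TCP position; "tcp_rot": TCP orientation; "force": force on the tool from outside, world axes, zero at the start; "wrist_torque": the same for the moment, N m; "grip_width": finger opening in m.
Only numpy, scipy, OpenCV 4.12 (cv2) and the standard library are available. Lean on these libraries where they do the work, as an engineer would, in place of code of your own. Each camera call takes 0.05 s, during which the arm holds its last target.

TASK

Pick up the rectangular lamp foot by its round post and lay it gently, flat, on the bed of the locating fixture, clear of the dowels and the end stop. Then push it until its long edge bears on both dowels at once, and after that slide it along them until its end bears on the end stop, pressing each time with a steady, gentle 7 N or so, felt and not guessed, and never ramming. Leave it flat on the bed, fully home against all three, let go of it, and leave the other things on the worktop alone.

Things in the scene. Friction and masses are not known exactly. Their poses are not given: they have to be found in the camera images.
- foot_mid (a point): The lamp foot: bare steel rectangular plate, 70 mm along its x, 120 mm along its y, 10 mm thick, with one round upright post, 24 mm diameter, 40 mm tall, at its middle (0.36 to 0.9 kg; dragging it on the bed takes 0.5 to 2.2 N). This point is on the post's axis, 25 mm above the underside. A half turn makes no difference. At the start it lies on the worktop. Not the round foot.
- fixture: Locating fixture, fixed down: a flat black acetal bed, 150 mm along its x, 190 mm along its y, 20 mm thick; origin at the centre of its underside. Two steel dowels stand on it near the +x side, an end stop near the -y end. The foot goes home by moving in +x onto both dowels, then in -y onto the stop; its y is then along the fixture's y and its centre 9 mm to +x, 10 mm to -y of the fixture's.
- dowel_left: Fixed upright steel dowel, 12 mm diameter, 16 mm tall above the bed; origin on its axis at the bed's surface; it stands 50 mm to +x and 17 mm to +y of the fixture's centre. Each dowel needs at least 1.5 N on it, both at once; more than 10 N on one marks the part.
- dowel_right: The second dowel, the same as the first: 50 mm to +x and 37 mm to -y of the fixture's centre; origin on its axis at the bed's surface.
- end_stop: Fixed steel block, 30 mm along the fixture's x, 16 mm along its y, 16 mm tall above the bed; origin at the centre of its underside, on the bed, 9 mm to +x and 78 mm to -y of the fixture's centre. Its +y face locates the foot's short end. It needs to be pressed with at least 4 N; more than 10 N on it marks the part.
- round_foot: Bystander: a round steel lamp foot, disc 84 mm diameter, 10 mm thick, with a 24 mm post 40 mm tall; origin at its underside.
- lamp: Bystander: a white cordless lamp, 228 mm tall, base 110 mm diameter; origin at its underside.
- cup: Bystander: a stainless cup, 76 mm wide, 85 mm tall; origin at its underside.
- brush: Bystander: a green nylon brush lying down; origin at its underside.
- cork: Bystander: a cork, 27 mm wide and 34 mm tall, standing; origin at its underside.
- scraper: Bystander: a clear acrylic scraper, 60 by 85 mm, 15 mm tall at its grip, lying flat; origin at its underside.
Mind the look-alikes: they are no part of the job. Leave any blue look-alike of the part that bears foot_mid alone.

How it is judged:
On the way, in this order (a step that is already met when the one before it is completed fails the run):
1. the foot lies flat on the bed, clear of the end stop and of the dowels (z of foot_mid in the frame of fixture between 0.043 and 0.047 m and angle between foot_mid's own z axis and vertical below 0.04 rad and x of foot_mid in the frame of fixture between -0.06 and 0.0075 m and y of foot_mid in the frame of fixture between -0.0085 and 0.06 m), for 0.2 s.
2. the foot's long edge bears on both dowels at once, with at least 1.5 N on each (contact force between foot and dowel_left above 1.5 N and contact force between foot and dowel_right above 1.5 N and angle between the y axis of foot_mid and the y axis of fixture, either way round below 0.03 rad), for 0.2 s.
3. the foot's end bears on the end stop with at least 4 N, its long edge still at the dowels (contact force between foot and end_stop above 4 N and x of foot_mid in the frame of fixture above 0.007 m and angle between the y axis of foot_mid and the y axis of fixture, either way round below 0.03 rad), for 0.2 s.
At the end, for the whole second after the job is handed in: The foot lies flat on the bed at rest, its centre within 1.5 mm of the fully home place along both fixture axes (no more than 1.5 mm gap at the dowels or the stop) and square to the fixture within 0.025 rad (x of foot_mid in the frame of fixture between 0.0075 and 0.0105 m and y of foot_mid in the frame of fixture between -0.0115 and -0.0085 m and z of foot_mid in the frame of fixture between 0.0435 and 0.0465 m and angle between the y axis of foot_mid and the y axis of fixture, either way round below 0.025 rad and angle between foot_mid's own z axis and vertical below 0.03 rad and linear speed of foot below 0.01 m/s); the robot touches nothing.
It fails at once if the foot is pressed or knocked against a dowel or the end stop with more than 10 N (contact force between foot and dowel_left above 10 N or contact force between foot and dowel_right above 10 N or contact force between foot and end_stop above 10 N).
It fails at once if the foot is dropped or pressed on the fixture with more than 80 N in all (a drop of about a centimetre) (contact force between foot and fixture above 80 N).
It fails at once if a bystander is moved more than 20 mm (distance of any of round_foot, lamp, cup, brush, cork, scraper from where it was at the start of the episode above 0.02 m).
It also fails if it takes over 72 s, if anything falls off the work surface, if the arm or the gripper's body presses on something with over 40 N, if the wrist force passes 120 N, or if a joint passes its speed limit or range.

## Working session

There is one attempt and no reset: what is moved stays moved. The work goes in short steps, Python scripts to look and compute and a shell command to move; the robot and the scene stay as the last step left them, time stands still between calls to the robot, and variables do not carry over. Pictures are saved under pics/ and viewed, and the job is handed in when it is done.

```bash
mkdir -p pics
cat > h.py <<'E'
import numpy as np, cv2
from workcell import sense, capture, job, models
def save(p,n): cv2.imwrite(n,cv2.cvtColor(p['frame'],cv2.COLOR_RGB2BGR))
def ray(p,uv):
    K=np.array(p['K']);k1=p['k1'];T=np.array(p['extrinsics'])
    d=cv2.undistortPoints(np.array([[uv]],float),K,np.array([k1,0,0,0.]))[0,0]
    R=T[:3,:3];t=T[:3,3]
    return -R.T@t, R.T@np.array([d[0],d[1],1.])
def at_z(p,uv,z):
    c,d=ray(p,uv); return c+d*(z-c[2])/d[2]
def proj(p,X):
    T=np.array(p['extrinsics'])
    return cv2.projectPoints(np.atleast_2d(np.array(X,float)),cv2.Rodrigues(T[:3,:3])[0],T[:3,3],np.array(p['K'],float),np.array([p['k1'],0,0,0.]))[0][:,0]
def tri(rs):
    A=np.zeros((3,3));b=np.zeros(3)
    for c,d in rs:
        d=d/np.linalg.norm(d);M=np.eye(3)-np.outer(d,d);A+=M;b+=M@c
    return np.linalg.solve(A,b)
E
python3 - <<'E'
from h import *
s=sense();print({k:np.round(v,3) for k,v in s.items()})
for n in ("scene","top","wrist"):
    p=capture(n);save(p,f'pics/{n}0.png')
    for t,z in(("foot_mid",.025),("fixture",0),("dowel_left",.02),("dowel_right",.02),("end_stop",.02),("round_foot",0)):
        r=models.spot_point(p,t)
        for q in r[:3]: print(n,t,round(q['p'],2),np.round(q['point'],1),np.round(at_z(p,q['point'],z),3))
E
```

```text
{'time_s': np.float64(0.0), 'joint_positions': array([-1.309,  0.265,  1.605,  0.   ,  1.274, -0.037]), 'qvel': array([-0.001,  0.002,  0.003, -0.002, -0.   , -0.003]), 'joint_torque': array([-0.0000e+00, -5.0211e+01, -3.5688e+01,  7.3000e-02,  2.9000e-02,
       -0.0000e+00]), 'eef_pos': array([ 0.199, -0.644,  0.262]), 'tcp_rot': array([ 0.804, -0.594, -0.001, -0.001]), 'force': array([-0.331,  0.096, -0.323]), 'wrist_torque': array([ 0.023, -0.018,  0.028]), 'grip_width': np.float64(0.088)}
scene foot_mid 0.63 [294.3 201.9] [0.52  0.106 0.025]
scene foot_mid 0.56 [277.7 161.1] [ 0.358 -0.051  0.025]
scene fixture 0.89 [195.1 182.4] [ 0.575 -0.21   0.   ]
scene dowel_left 0.57 [187.4 186.9] [ 0.628 -0.191  0.02 ]
scene dowel_right 0.37 [178.3 184.8] [ 0.635 -0.22   0.02 ]
scene end_stop 0.44 [174.  172.3] [ 0.592 -0.279  0.02 ]
scene round_foot 0.71 [272.3 265.4] [0.74  0.178 0.   ]
top foot_mid 0.94 [275.3 260.6] [ 0.358 -0.057  0.025]
top foot_mid 0.71 [222.5 209.4] [0.513 0.098 0.025]
top fixture 0.6 [322.  190.8] [ 0.57  -0.206  0.   ]
top end_stop 0.37 [345.2 184.3] [ 0.586 -0.276  0.02 ]
top round_foot 0.79 [200.7 141.8] [0.731 0.169 0.   ]
top round_foot 0.6 [348.4 186.8] [ 0.581 -0.289  0.   ]
```

View pics/scene0.png

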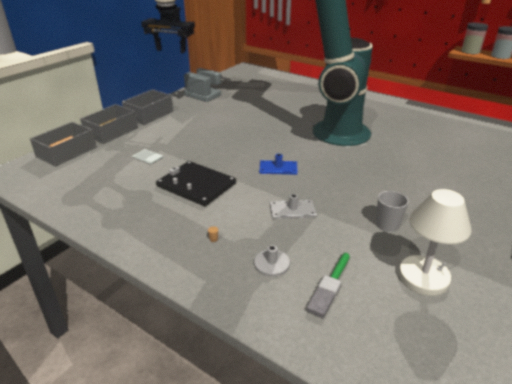

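View pics/top0.png

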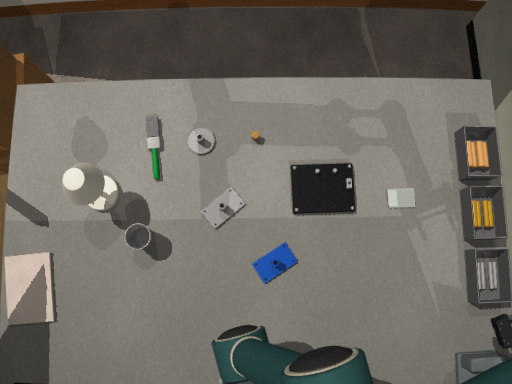

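Run:
```python
import cv2
t=cv2.imread('pics/top0.png')
a=cv2.resize(t[170:300,180:380],None,fx=4,fy=4,interpolation=cv2.INTER_CUBIC);cv2.imwrite('pics/crop0.png',a)
```

```text
(no output)
```

View pics/crop0.png

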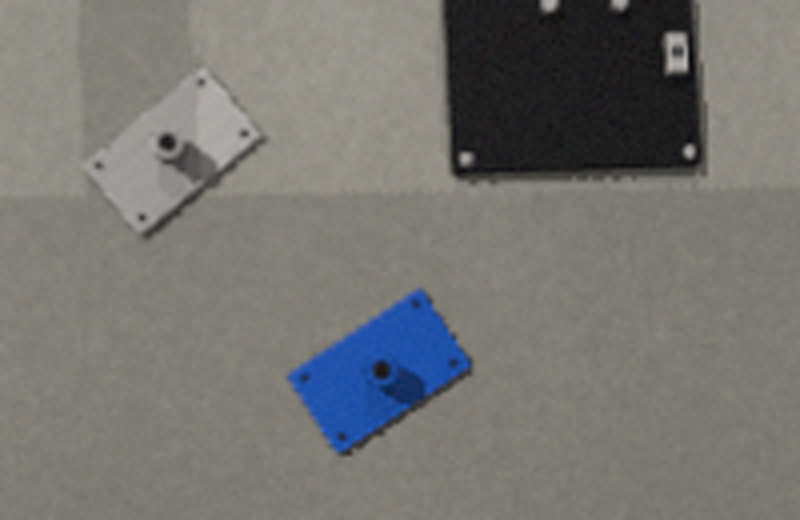

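Two rectangular candidates appear in the top view: the bare steel plate at (222,209) and a blue one at (275,261). The steel one is the part, since the task says to leave any blue look-alike alone; the crop confirms grey steel with one post. The fixture is at (322,190), with its dowels at the top (+x) and its stop at the right (-y).

Next I'll measure the orientations.

Run:
```python
from h import *
p=capture("top")
for t,z in(("foot_mid",.01),("fixture",.02)):
    for r in models.silhouettes(p,t)[:2]:
        m=r['mask'].astype(np.uint8)
        c=max(cv2.findContours(m,0,cv2.CHAIN_APPROX_NONE)[0],key=cv2.contourArea)[:,0].astype(float)
        w=np.array([at_z(p,u,z)[:2] for u in c],np.float32)
        print(t,round(r['p'],2),r['bbox'],cv2.minAreaRect((w*1000).astype(np.float32)))
p=capture("wrist");print(np.linalg.inv(p['extrinsics']).round(3),p['K'],p['k1'])
```

```text
foot_mid 0.94 [200.7, 187.1, 246.0, 227.7] ((524.2457275390625, 100.04293060302734), (72.84608459472656, 120.62686157226562), 39.45830154418945)
foot_mid 0.77 [248.3, 244.7, 296.2, 281.0] ((354.0085754394531, -53.94889831542969), (75.59915924072266, 122.2806625366211), 33.10798645019531)
fixture 0.67 [288.6, 163.8, 354.6, 212.5] ((577.2034301757812, -203.92300415039062), (194.29571533203125, 151.6980438232422), 89.49121856689453)
[[ 0.294 -0.919 -0.261  0.266]
 [-0.956 -0.283 -0.082 -0.625]
 [ 0.001  0.274 -0.962  0.385]
 [ 0.     0.     0.     1.   ]] [[338.26237054   0.         258.37766217]
 [  0.         338.26237054 187.85924295]
 [  0.           0.           1.        ]] 0.02413673977733829
```

View pics/wrist0.png

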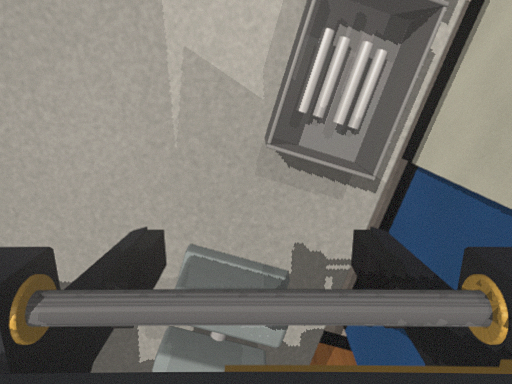

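```bash
python3 -m handwheel '-.028 -.0345 -.003 0 0 0 0;-.028 -.0345 -.003 0 0 0 0;-.028 -.0345 -.003 0 0 0 0;-.028 -.0345 -.003 0 0 0 0;-.028 -.0345 -.003 0 0 0 0;-.028 -.0345 -.003 0 0 0 0;-.028 -.0345 -.003 0 0 0 0;-.028 -.0345 -.003 0 0 0 0;-.028 -.0345 -.003 0 0 0 0;-.028 -.0345 -.003 0 0 0 0;-.028 -.0345 -.003 0 0 0 0;-.028 -.0345 -.003 0 0 0 0;0 0 0 0 0 0 0;0 0 0 0 0 0 0'
python3 - <<'E'
from h import *
p=capture("wrist");save(p,'pics/w1.png')
for t,z in(("fixture",0),("dowel_left",.02),("dowel_right",.02),("end_stop",.02)):
    for q in models.spot_point(p,t)[:2]: print(t,round(q['p'],2),np.round(q['point'],1),np.round(at_z(p,q['point'],z),4))
    for r in models.silhouettes(p,t)[:2]:
        print(t,round(r['p'],2),r['bbox'])
        if t=='fixture':
          m=r['mask'].astype(np.uint8)
          c=max(cv2.findContours(m,0,cv2.CHAIN_APPROX_NONE)[0],key=cv2.contourArea)[:,0].astype(float)
          w=np.array([at_z(p,u,.02)[:2] for u in c],np.float32)
          print(cv2.minAreaRect((w*1000).astype(np.float32)))
E
```

```text
time_s: 2.65
eef_pos: [0.4958, -0.2014, 0.2999]
tcp_rot: [0.805, -0.593, 0.0, 0.0]
force: [0.5, 0.4, 0.2]
grip_width: 0.0879
fixture 0.87 [184.3, 0.0, 386.9, 170.8]
((579.9722900390625, -205.3836669921875), (151.39280700683594, 190.1984100341797), 0.7638128399848938)
dowel_left 0.42 [273.1, 24.8, 286.6, 38.4]
dowel_right 0.7 [326.9  47.9] [ 0.6292 -0.2401  0.02  ]
dowel_right 0.52 [323.1, 41.6, 337.4, 54.2]
end_stop 0.96 [353.8  95.3] [ 0.5914 -0.287   0.02  ]
end_stop 0.76 [343.0, 83.5, 366.4, 110.6]
```

View pics/w1.png

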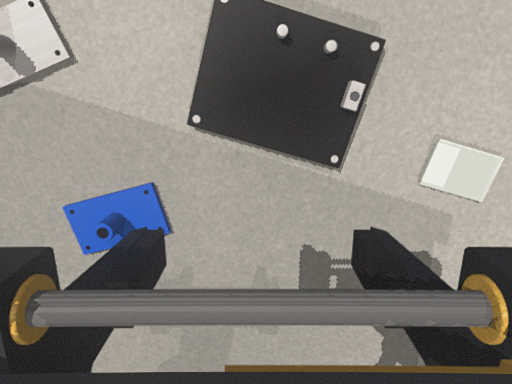

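The wrist view shows the fixture with dowels at (282,31) and (331,47), the stop at (353,95), the steel foot at top left and the blue one below it. I'll refine the fixture pose from its edges.

```bash
cat > fx.py <<'E'
from h import *
from scipy.optimize import least_squares
def fit(p,r,x0,hx,hy,z,inner=4):
    m=r['mask'].astype(np.uint8)
    c=max(cv2.findContours(m,0,cv2.CHAIN_APPROX_NONE)[0],key=cv2.contourArea)[:,0].astype(float)
    H,W=m.shape
    c=c[(c[:,0]>3)&(c[:,0]<W-4)&(c[:,1]>3)&(c[:,1]<H-4)]
    w=np.array([at_z(p,u,z)[:2] for u in c])
    def res(q):
        R=np.array([[np.cos(q[2]),-np.sin(q[2])],[np.sin(q[2]),np.cos(q[2])]])
        l=(w-q[:2])@R
        d=np.abs(l)-[hx,hy]
        s=np.maximum(d[:,0],d[:,1])
        o=(d[:,0]>0)&(d[:,1]>0); s[o]=np.hypot(d[o,0],d[o,1])
        return (s-q[3])*1000
    q=least_squares(res,list(x0)+[0],loss='soft_l1').x
    return q, np.sqrt(np.mean(res(q)**2))
E
python3 - <<'E'
from fx import *
p=capture("wrist")
r=models.silhouettes(p,'fixture')[0]
q,e=fit(p,r,[.58,-.205,.01],.075,.095,.02);print('wrist',q.round(4),e)
o=p
R=np.array([[np.cos(q[2]),-np.sin(q[2])],[np.sin(q[2]),np.cos(q[2])]])
im=cv2.cvtColor(p['frame'],cv2.COLOR_RGB2BGR)
im=cv2.resize(im,None,fx=4,fy=4,interpolation=cv2.INTER_CUBIC)
for l,z in [((50,17),20),((50,-37),20),((50,17),36),((50,-37),36)]+[((9+a,-78+b),36) for a in(-15,15) for b in (-8,8)]+[((a,b),20) for a in(-75,75) for b in (-95,95)]:
    X=np.r_[q[:2]+R@(np.array(l)/1000),z/1000]
    u=proj(p,X)[0]; cv2.circle(im,tuple(int(round((v+.5)*4)) for v in u),3,(0,0,255) if z==36 else (0,255,0),-1)
cv2.imwrite('pics/w1o.png',im[0:600,720:1520])
p=capture("top")
r=models.silhouettes(p,'fixture')[0]
print('top',*[np.round(v,4) for v in fit(p,r,[.58,-.205,.01],.075,.095,.02)])
for r in models.silhouettes(p,'foot_mid')[:2]: print(r['bbox'],*[np.round(v,4) for v in fit(p,r,[.524,.1,.69],.035,.06,.01)])
E
```

```text
wrist [ 0.5797 -0.2052  0.0187 -0.0009] 0.5705329375239993
top [ 0.5985 -0.1779  0.084  -0.0236] 17.1533
[200.2, 193.6, 245.6, 225.4] [ 0.5226  0.1006  0.7076 -0.0019] 1.6593
[251.6, 242.7, 294.1, 279.5] [ 3.535e-01 -5.320e-02  5.564e-01 -4.000e-04] 1.0346
```

View pics/w1o.png

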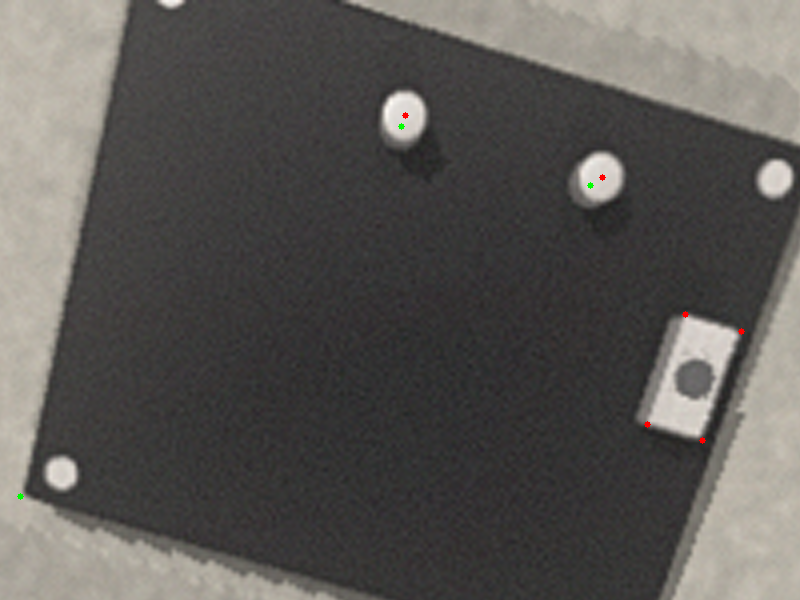

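Fixture pose is (0.5797, -0.2052), yaw about 1.1°, and the overlay sits on the dowels and the stop. Next is a close look at the foot.

```bash
python3 -m handwheel '-.0434 -.0114 .005 0 0 0 0;-.0434 -.0114 .005 0 0 0 0;-.0434 -.0114 .005 0 0 0 0;-.0434 -.0114 .005 0 0 0 0;-.0434 -.0114 .005 0 0 0 0;-.0434 -.0114 .005 0 0 0 0;0 0 0 0 0 -7.58 0;0 0 0 0 0 -7.58 0;0 0 0 0 0 -7.58 0;0 0 0 0 0 0 0;0 0 0 0 0 0 0'
python3 - <<'E'
from fx import *
p=capture("wrist");save(p,'pics/w2.png')
for q in models.spot_point(p,'foot_mid')[:2]: print(round(q['p'],2),np.round(q['point'],1),np.round(at_z(p,q['point'],.025),4))
for r in models.silhouettes(p,'foot_mid')[:2]: print(round(r['p'],2),r['bbox'],*[np.round(v,4) for v in fit(p,r,[.522,.1,.69],.035,.06,.01)])
print(sense()['tcp_rot'].round(4))
E
```

```text
time_s: 4.45
eef_pos: [0.4842, 0.067, 0.2697]
tcp_rot: [0.905, -0.425, 0.0, -0.0]
force: [0.2, 0.3, -0.6]
grip_width: 0.088
0.94 [268.1 299.7] [ 0.3553 -0.0571  0.025 ]
0.83 [255.3 111.9] [0.5207 0.1    0.025 ]
0.64 [203.0, 73.8, 312.9, 140.8] [ 0.5246  0.1008  0.6862 -0.0008] 0.5775
0.58 [219.9, 259.4, 319.2, 290.0] [ 0.3696 -0.0385  0.5776 -0.0145] 7.4381
[ 0.9054 -0.4247  0.     -0.    ]
```

View pics/w2.png

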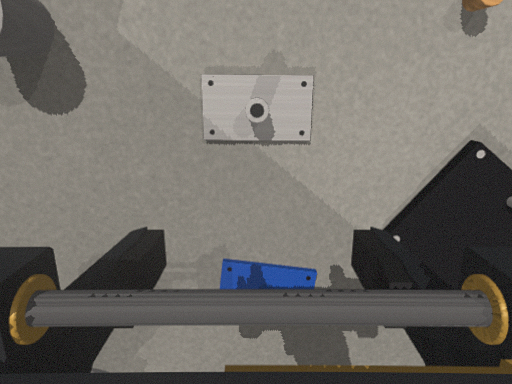

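The steel foot's plate spans (203,74)–(313,141), with the post top at (257,110); the blue one is at (268,285) and stays untouched. I'll take the post centre from its top hole and rim.

Run:
```python
from fx import *
p=capture("wrist");g=cv2.cvtColor(p['frame'],cv2.COLOR_RGB2GRAY)
h=(g[100:122,245:270]<70).astype(np.uint8)
n,l,s,c=cv2.connectedComponentsWithStats(h);print(s,c+[245,100])
for z in(.05,): print([at_z(p,k+[245,100],z).round(4) for k in c])
im=cv2.cvtColor(p['frame'],cv2.COLOR_RGB2BGR)[60:150,190:325]
im=cv2.resize(im,None,fx=5,fy=5,interpolation=cv2.INTER_CUBIC)
for X in ([.522,.1,.05],[.522,.1,.01]):
  for k in range(24):
    Y=np.array(X)+[.012*np.cos(k*.2618),.012*np.sin(k*.2618),0]
    u=proj(p,Y)[0]; cv2.circle(im,(int((u[0]-190+.5)*5),int((u[1]-60+.5)*5)),1,(0,0,255),-1)
for a in(-.035,.035):
  for b in(-.06,.06):
    t=.686;u=proj(p,[.522+a*np.cos(t)-b*np.sin(t),.1+a*np.sin(t)+b*np.cos(t),.01])[0];cv2.circle(im,(int((u[0]-190+.5)*5),int((u[1]-60+.5)*5)),2,(0,255,0),-1)
cv2.imwrite('pics/w2o.png',im)
s=sense();print(s['eef_pos'],s['force'],s['wrist_torque'])
```

```text
[[  0   0  25  22 423]
 [  6   4  12  13 127]] [[257.1820331  110.63593381]
 [256.39370079 110.04724409]]
[array([0.524 , 0.0999, 0.05  ]), array([0.5239, 0.1009, 0.05  ])]
[0.48417592 0.06674268 0.26972693] [-0.09032547 -0.25542806 -0.34342664] [-0.02493903 -0.04886194  0.01269075]
```

View pics/w2o.png

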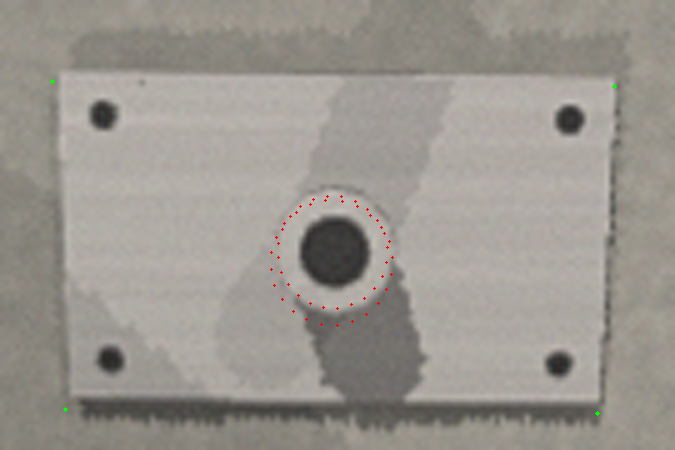

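```bash
python3 -m handwheel '-.0005 -.0265 .03 0 0 0 0;-.0004 -.026 .03 0 0 0 0;0 0 .045 0 0 0 0;0 0 .04 0 0 0 0;0 0 .03 0 0 0 0;0 0 .02 0 0 0 0;0 0 .015 0 0 0 0;0 0 .01 0 0 0 0;0 0 .0067 0 0 0 0;0 0 0 0 0 0 0;0 0 0 0 0 0 0'
python3 - <<'E'
from h import *
p=capture("wrist");save(p,'pics/w3.png');s=sense();print(s['force'].round(2),s['wrist_torque'].round(3))
E
```

```text
time_s: 5.75
eef_pos: [0.5247, 0.1013, 0.0438]
tcp_rot: [0.906, -0.424, 0.001, -0.0]
force: [0.5, 0.2, 0.9]
grip_width: 0.0882
[0.03 0.65 0.53] [ 0.009 -0.07  -0.022]
```

View pics/w3.png

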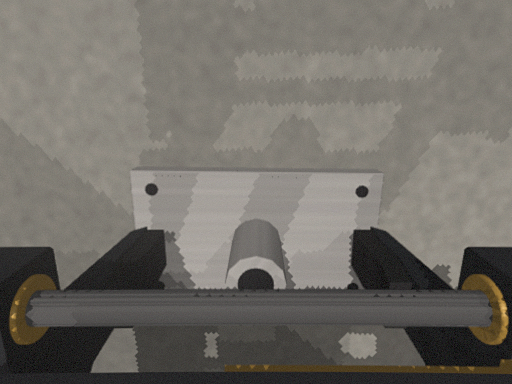

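The post (255,255) is centred between the open fingers. Closing now.

```bash
python3 -m handwheel '0 0 0 0 0 0 1;0 0 0 0 0 0 1;0 0 0 0 0 0 1;0 0 0 0 0 0 1;0 0 0 0 0 0 1;0 0 0 0 0 0 1;0 0 0 0 0 0 1;0 0 0 0 0 0 1;0 0 0 0 0 0 1;0 0 0 0 0 0 1'
python3 - <<'E'
from h import *
s=sense();print(s['force'].round(2),s['wrist_torque'].round(3),s['grip_width'])
E
python3 -m handwheel '0 0 -.01 0 0 0 1;0 0 -.02 0 0 0 1;0 0 -.02 0 0 0 1;0 0 -.02 0 0 0 1;0 0 0 0 0 0 1;0 0 0 0 0 0 1'
python3 - <<'E'
from h import *
p=capture("wrist");save(p,'pics/w4.png')
s=sense();print(s['force'].round(2),s['wrist_torque'].round(3),s['grip_width'])
E
```

```text
time_s: 6.8
eef_pos: [0.5238, 0.1013, 0.043]
tcp_rot: [0.906, -0.424, -0.0, 0.0]
force: [-0.6, 0.5, -0.6]
grip_width: 0.0232
[-0.59  0.47 -0.62] [0.058 0.026 0.004] 0.023195058286608974
time_s: 7.4
eef_pos: [0.5238, 0.1012, 0.1131]
tcp_rot: [0.906, -0.424, 0.0, -0.0]
force: [-0.5, 0.0, -4.3]
grip_width: 0.0231
[-0.59 -0.39 -4.4 ] [-0.067 -0.015  0.02 ] 0.023101665696009004
```

View pics/w4.png

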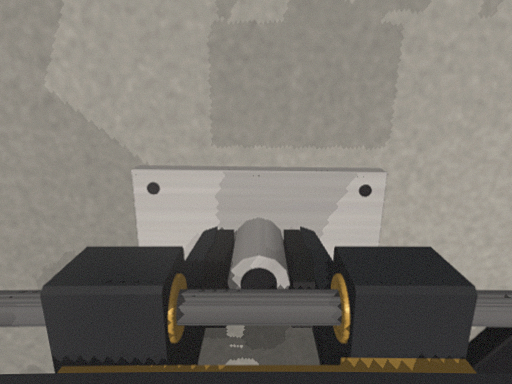

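Gripped (opening 23 mm, weight about 4 N). Next I carry it over the fixture and turn it square.

```bash
python3 -m handwheel '.016 .0092 0 0 0 0 1;.0334 .0192 0 0 0 0 1;.0334 .0192 0 0 0 0 1;.0334 .0192 0 0 0 0 1;.0334 .0192 0 0 0 0 1;.0334 .0192 0 0 0 0 1;.0334 .0192 0 0 0 0 1;.0334 .0192 0 0 0 0 1;.0171 .0101 0 0 0 0 1;0 0 0 0 0 7.6 1;0 0 0 0 0 7.6 1;0 0 0 0 0 7.6 1;0 0 0 0 0 7.6 1;0 0 0 0 0 7.6 1;0 0 0 0 0 0 1;0 0 0 0 0 0 1;0 0 0 0 0 0 1'
python3 - <<'E'
from h import *
p=capture("wrist");save(p,'pics/w5.png')
s=sense();print(s['eef_pos'].round(4),s['tcp_rot'].round(4),s['force'].round(2),s['wrist_torque'].round(3),s['grip_width'])
E
```

```text
time_s: 9.15
eef_pos: [0.5766, -0.2017, 0.1124]
tcp_rot: [0.719, -0.695, -0.001, 0.0]
force: [-0.3, -0.5, -2.8]
grip_width: 0.0231
[ 0.5767 -0.2019  0.1126] [ 7.191e-01 -6.949e-01 -4.000e-04  1.000e-04] [-1.89  0.48 -2.96] [0.037 0.031 0.033] 0.023422142695923274
```

View pics/w5.png

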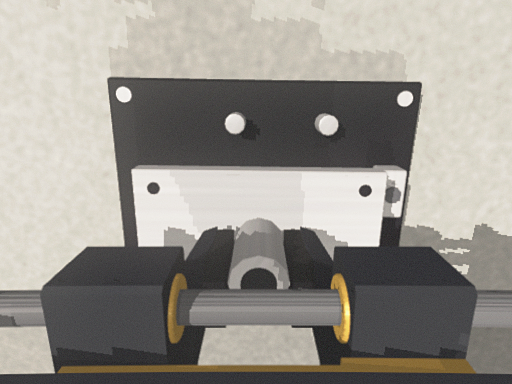

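```bash
python3 -m handwheel '0 0 .015 0 0 0 1;0 0 .015 0 0 0 1;0 0 .01 0 0 0 1;0 0 .004 0 0 0 1;0 0 .002 0 0 0 1;0 0 0 0 0 0 1;0 0 0 0 0 0 1'
python3 - <<'E'
from h import *
s=sense();print(s['eef_pos'].round(4),s['force'].round(2),s['wrist_torque'].round(3))
E
python3 -m handwheel '0 0 .0007 0 0 0 1;0 0 .0007 0 0 0 1;0 0 .0006 0 0 0 1;0 0 0 0 0 0 1;0 0 0 0 0 0 1'
```

```text
time_s: 9.9
eef_pos: [0.5775, -0.2024, 0.0675]
tcp_rot: [0.719, -0.696, 0.001, -0.0]
force: [0.3, 0.0, -3.5]
grip_width: 0.0232
[ 0.5775 -0.2024  0.0675] [ 0.29  0.04 -3.53] [0.032 0.028 0.014]
time_s: 10.4
eef_pos: [0.5769, -0.2022, 0.065]
tcp_rot: [0.719, -0.696, 0.0, 0.0]
force: [0.3, 0.7, -3.7]
grip_width: 0.0232
```

```bash
python3 -m handwheel '0 0 .0005 0 0 0 1;0 0 .0005 0 0 0 1;0 0 0 0 0 0 1;0 0 0 0 0 0 1'; python3 -m handwheel '0 0 .0005 0 0 0 1;0 0 0 0 0 0 1;0 0 0 0 0 0 1'; python3 -m handwheel '0 0 .0005 0 0 0 1;0 0 0 0 0 0 1;0 0 0 0 0 0 1'
```

```text
time_s: 10.8
eef_pos: [0.5769, -0.2021, 0.0639]
tcp_rot: [0.719, -0.696, -0.0, 0.0]
force: [0.9, -0.4, -2.9]
grip_width: 0.0234
time_s: 11.1
eef_pos: [0.5769, -0.2022, 0.0635]
tcp_rot: [0.718, -0.696, -0.0, -0.0]
force: [0.5, 0.0, -3.5]
grip_width: 0.023
time_s: 11.4
eef_pos: [0.577, -0.2022, 0.063]
tcp_rot: [0.718, -0.696, -0.0, 0.0]
force: [0.0, 0.5, -3.2]
grip_width: 0.0235
```

```bash
python3 -m handwheel '0 0 .0004 0 0 0 1;0 0 0 0 0 0 1;0 0 0 0 0 0 1'; python3 -m handwheel '0 0 .0004 0 0 0 1;0 0 0 0 0 0 1;0 0 0 0 0 0 1'; python3 -m handwheel '0 0 .0004 0 0 0 1;0 0 0 0 0 0 1;0 0 0 0 0 0 1'
```

```text
time_s: 11.7
eef_pos: [0.5772, -0.2023, 0.063]
tcp_rot: [0.718, -0.696, 0.0, -0.0]
force: [-0.1, -0.1, -0.7]
grip_width: 0.0237
time_s: 12.0
eef_pos: [0.5775, -0.2023, 0.0629]
tcp_rot: [0.718, -0.696, 0.001, -0.0]
force: [-1.5, 0.5, 3.2]
grip_width: 0.0232
time_s: 12.3
eef_pos: [0.5777, -0.2024, 0.063]
tcp_rot: [0.718, -0.696, 0.001, -0.0]
force: [-1.7, 0.7, 5.5]
grip_width: 0.0228
```

On the bed. I'll unload, release slightly so the foot settles flat, and regrip without stress.

```bash
python3 -m handwheel '0 0 -.0004 0 0 0 1;0 0 -.0003 0 0 0 1;0 0 0 0 0 0 1;0 0 0 0 0 0 .6;0 0 0 0 0 0 .6;0 0 0 0 0 0 .6;0 0 0 0 0 0 .6;0 0 0 0 0 0 .6'
python3 - <<'E'
from fx import *
p=capture("wrist");save(p,'pics/w6.png')
s=sense();print(s['eef_pos'].round(4),s['force'].round(2),s['wrist_torque'].round(3),s['grip_width'])
E
```

```text
time_s: 13.1
eef_pos: [0.5767, -0.2021, 0.0622]
tcp_rot: [0.718, -0.696, -0.0, 0.0]
force: [-0.2, -0.4, -0.1]
grip_width: 0.0351
[ 0.5768 -0.2021  0.0623] [-0.64  0.21 -0.93] [-0.007 -0.007  0.065] 0.03528725682999061
```

View pics/w6.png

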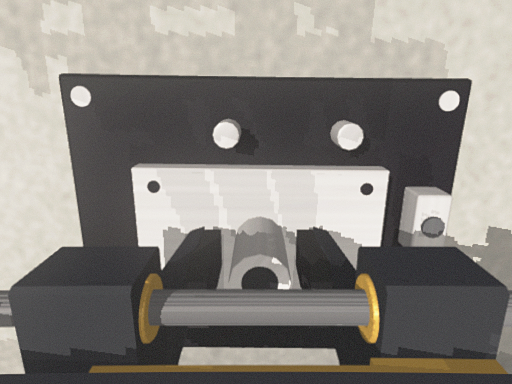

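The foot lies flat, clear of the dowels (227,134), (348,136) and the stop (427,210). I'll measure the gaps and yaw from this one picture.

Run:
```python
from fx import *
p=capture("wrist")
im=cv2.cvtColor(p['frame'],cv2.COLOR_RGB2BGR);g=cv2.cvtColor(im,cv2.COLOR_BGR2GRAY)
# plate far top edge: dark->bright rows by column
def edge(cols,lo,hi,z):
    P=[]
    for c in cols:
        d=np.diff(g[lo:hi,c].astype(float)); i=np.argmax(d) ; P.append(at_z(p,(c,lo+i+.5),z)[:2])
    P=np.array(P);k=np.polyfit(P[:,1],P[:,0],1);return P,k
P,k=edge(range(145,375),150,180,.03);print('foot edge x@y=-.2:',np.polyval(k,-.202).round(4),'yaw',-k[0].round(4))
# fixture far edge: bright->dark
Q=[]
for c in range(75,460):
    d=np.diff(g[60:95,c].astype(float));Q.append(at_z(p,(c,60+np.argmin(d)+.5),.02)[:2])
Q=np.array(Q)
k2=np.polyfit(Q[:,1],Q[:,0],1);r=Q[:,0]-np.polyval(k2,Q[:,1]);Q=Q[abs(r)<.0015];k2=np.polyfit(Q[:,1],Q[:,0],1)
print('fix edge',np.polyval(k2,-.205).round(4),'yaw',-k2[0].round(4))
for t in('dowel_left','dowel_right','end_stop'):
    r=models.silhouettes(p,t)
    if r: print(t,round(r[0]['p'],2),r[0]['bbox'])
    r=models.spot_point(p,t)
    if r: print(at_z(p,r[0]['point'],.02).round(4))
cv2.imwrite('pics/w6c.png',cv2.resize(im[110:260,110:470],None,fx=2.2,fy=2.2,interpolation=cv2.INTER_CUBIC))
```

```text
foot edge x@y=-.2: 0.6147 yaw 0.0264
fix edge 0.6541 yaw 0.0196
dowel_left 0.82 [210.6, 121.9, 240.2, 147.6]
[ 0.6266 -0.1867  0.02  ]
dowel_right 0.61 [330.2, 117.5, 364.2, 149.3]
[ 0.6299 -0.241   0.02  ]
end_stop 0.75 [402.0, 185.5, 455.1, 246.2]
```

View pics/w6c.png

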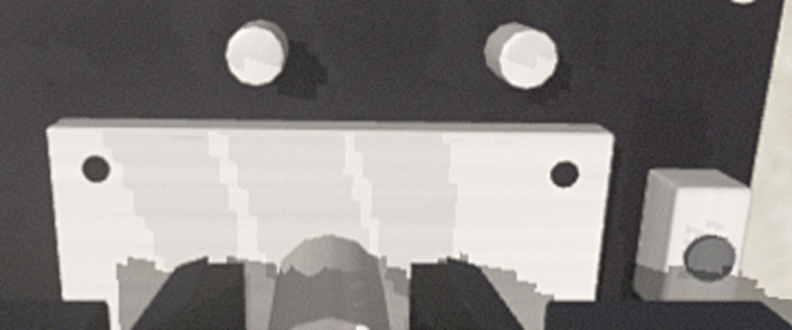

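```bash
cat > f.py <<'E'
from h import *
F=[];M=[];P=[]
for i in range(6):
    capture("wrist");s=sense();F.append(s['force']);M.append(s['wrist_torque']);P.append(s['eef_pos'])
c,sn=np.cos(.0187),np.sin(.0187);R=np.array([[c,sn],[-sn,c]])
f=np.mean(F,0);f[:2]=R@f[:2];p=np.mean(P,0);q=R@(p[:2]-[.5797,-.2052])
print('t',round(s['time_s'],2),'F_fix',f.round(2),'Mz',np.mean(M,0)[2].round(3),'sd',np.std(F,0).round(2),'pos_fix mm',(q*1000).round(2),'z',p[2].round(4),'grip',round(s['grip_width'],4),'yaw',round(2*np.arctan2(s['tcp_rot'][1],s['tcp_rot'][0]),4))
E
python3 f.py
python3 -m handwheel '0 0 0 0 0 0 1;0 0 0 0 0 0 1;0 0 0 0 0 0 1;0 0 0 0 0 0 1;0 0 0 0 0 0 1;0 0 0 0 0 .4 1;0 0 0 0 0 0 1'; python3 f.py
```

```text
t 13.8 F_fix [ 0.   -0.14  0.05] Mz -0.007 sd [0.47 0.34 0.34] pos_fix mm [-2.67  3.09] z 0.0625 grip 0.0353 yaw -1.5383
time_s: 14.5
eef_pos: [0.577, -0.2021, 0.0625]
tcp_rot: [0.716, -0.698, -0.0, 0.0]
force: [0.2, -0.6, 0.7]
grip_width: 0.0232
t 14.8 F_fix [-0.01  0.12  0.31] Mz -0.024 sd [0.37 0.63 0.34] pos_fix mm [-2.69  3.11] z 0.0625 grip 0.0228 yaw -1.5453
```

Clean baseline. Now the slow approach towards the dowels.

```bash
python3 -m handwheel '0 -.0008 0 0 0 0 1;0 -.0008 0 0 0 0 1;0 -.0008 0 0 0 0 1;0 -.0008 0 0 0 0 1;0 -.0008 0 0 0 0 1;0 -.0008 0 0 0 0 1;0 -.0008 0 0 0 0 1;0 -.0008 0 0 0 0 1;0 0 0 0 0 0 1'; python3 f.py
python3 -m handwheel '0 -.0005 0 0 0 0 1;0 -.0005 0 0 0 0 1;0 -.0005 0 0 0 0 1;0 0 0 0 0 0 1'; python3 f.py
```

```text
time_s: 15.7
eef_pos: [0.5835, -0.202, 0.0625]
tcp_rot: [0.716, -0.698, 0.0, -0.0]
force: [-1.2, 0.4, 0.4]
grip_width: 0.023
t 16.0 F_fix [ 0.31  0.08 -0.15] Mz 0.005 sd [0.52 0.41 0.39] pos_fix mm [3.92 3.13] z 0.0625 grip 0.0231 yaw -1.5454
time_s: 16.4
eef_pos: [0.5849, -0.202, 0.0625]
tcp_rot: [0.716, -0.698, -0.0, 0.0]
force: [-0.3, -0.7, 0.9]
grip_width: 0.0233
t 16.7 F_fix [-0.45 -0.13  0.51] Mz 0.005 sd [0.29 0.47 0.48] pos_fix mm [5.22 3.14] z 0.0625 grip 0.023 yaw -1.5453
```

```bash
python3 -m handwheel '0 -.0004 0 0 0 0 1;0 -.0004 0 0 0 0 1;0 -.0004 0 0 0 0 1;0 0 0 0 0 0 1'; python3 f.py
python3 -m handwheel '0 -.0004 0 0 0 0 1;0 -.0004 0 0 0 0 1;0 0 0 0 0 0 1';  python3 f.py
```

```text
time_s: 17.1
eef_pos: [0.5861, -0.2019, 0.0625]
tcp_rot: [0.716, -0.698, 0.0, -0.0]
force: [-0.3, 0.4, 1.6]
grip_width: 0.023
t 17.4 F_fix [-0.33 -0.03  0.63] Mz 0.033 sd [0.24 0.49 0.49] pos_fix mm [6.5  3.16] z 0.0625 grip 0.0231 yaw -1.5454
time_s: 17.7
eef_pos: [0.5869, -0.2019, 0.0625]
tcp_rot: [0.716, -0.698, -0.0, 0.0]
force: [-0.6, -0.6, 0.7]
grip_width: 0.0233
t 18.0 F_fix [-0.77  0.03  0.64] Mz -0.005 sd [0.45 0.3  0.39] pos_fix mm [7.23 3.17] z 0.0625 grip 0.0231 yaw -1.5453
```

```bash
python3 -m handwheel '0 -.0004 0 0 0 0 1;0 0 0 0 0 0 1'; python3 f.py
python3 -m handwheel '0 -.0004 0 0 0 0 1;0 0 0 0 0 0 1';  python3 f.py; python3 -m handwheel '0 -.0003 0 0 0 0 1;0 0 0 0 0 0 1';  python3 f.py
```

```text
time_s: 18.2
eef_pos: [0.587, -0.2019, 0.0625]
tcp_rot: [0.716, -0.698, -0.0, 0.0]
force: [-1.2, 0.1, 2.1]
grip_width: 0.023
t 18.5 F_fix [-2.27  0.08  2.04] Mz 0.027 sd [0.48 0.34 0.33] pos_fix mm [7.39 3.17] z 0.0625 grip 0.0232 yaw -1.5452
time_s: 18.7
eef_pos: [0.5871, -0.2019, 0.0625]
tcp_rot: [0.716, -0.698, -0.0, 0.0]
force: [-4.7, -0.9, 3.4]
grip_width: 0.0233
t 19.0 F_fix [-5.46 -0.43  4.55] Mz 0.007 sd [0.63 0.21 0.59] pos_fix mm [7.5  3.16] z 0.0625 grip 0.0231 yaw -1.5453
time_s: 19.2
eef_pos: [0.5872, -0.2019, 0.0625]
tcp_rot: [0.716, -0.698, -0.001, 0.001]
force: [-6.8, -0.5, 5.6]
grip_width: 0.0235
t 19.5 F_fix [-6.06 -0.63  4.95] Mz 0.011 sd [0.25 0.46 0.66] pos_fix mm [7.56 3.16] z 0.0625 grip 0.0231 yaw -1.5452
```

Contact is felt. The downward load crept up to about 5 N, so I'll relieve it slightly to put the push on the dowels rather than into bed friction.

```bash
python3 -m handwheel '0 0 -.0004 0 0 0 1;0 0 0 0 0 0 1'; python3 f.py;  python3 -m handwheel '0 -.0001 -.0001 0 0 -.3 1;0 0 0 0 0 0 1';  python3 f.py
```

```text
time_s: 19.7
eef_pos: [0.5871, -0.2019, 0.0625]
tcp_rot: [0.716, -0.698, -0.001, 0.001]
force: [-5.1, -1.1, 3.3]
grip_width: 0.0233
t 20.0 F_fix [-5.06 -0.67  3.06] Mz 0.007 sd [0.28 0.56 0.36] pos_fix mm [7.55 3.16] z 0.0625 grip 0.0231 yaw -1.5453
time_s: 20.2
eef_pos: [0.5872, -0.2019, 0.0625]
tcp_rot: [0.718, -0.696, -0.001, 0.001]
force: [-4.6, -1.7, 2.1]
grip_width: 0.0232
t 20.5 F_fix [-5.08 -1.12  2.71] Mz 0.013 sd [0.37 0.58 0.22] pos_fix mm [7.58 3.15] z 0.0625 grip 0.0233 yaw -1.54
```

The moment stays near zero, so the foot turns freely in the grip and squares itself. The share on the right dowel depends on y, so I'll slide 7 mm towards -y (still about 6 mm short of the stop) to even the loads, then press to about 7 N.

```bash
python3 -m handwheel '.0005 .0002 -.0002 0 0 0 1;.001 0 0 0 0 0 1;.001 0 0 0 0 0 1;.001 0 0 0 0 0 1;.001 0 0 0 0 0 1;.001 0 0 0 0 0 1;.001 0 0 0 0 0 1;.0005 0 0 0 0 0 1;0 0 0 0 0 0 1'; python3 f.py;python3 -m handwheel '0 -.0003 0 0 0 0 1;0 0 0 0 0 0 1';  python3 f.py
```

```text
time_s: 21.4
eef_pos: [0.5874, -0.2087, 0.0626]
tcp_rot: [0.718, -0.696, -0.001, 0.0]
force: [-4.7, 1.6, -0.3]
grip_width: 0.0231
t 21.7 F_fix [-5.04  1.26 -0.31] Mz 0.0 sd [0.62 0.41 0.52] pos_fix mm [ 7.59 -3.63] z 0.0625 grip 0.0231 yaw -1.5401
time_s: 21.9
eef_pos: [0.5874, -0.2087, 0.0625]
tcp_rot: [0.718, -0.696, -0.001, 0.001]
force: [-6.2, 1.2, -0.4]
grip_width: 0.0232
t 22.2 F_fix [-5.97  1.11 -0.02] Mz 0.004 sd [0.34 0.35 0.5 ] pos_fix mm [ 7.63 -3.63] z 0.0626 grip 0.023 yaw -1.54
```

```bash
python3 -m handwheel '0 -.0002 0 0 0 0 1;0 0 0 0 0 0 1';  python3 f.py;python3 -m handwheel '0 -.0001 0 0 0 0 1;0 0 0 0 0 0 1;0 0 0 0 0 0 1';  python3 f.py
python3 - <<'E'
from h import *
p=capture("wrist");save(p,'pics/w7.png')
im=cv2.cvtColor(p['frame'],cv2.COLOR_RGB2BGR);cv2.imwrite('pics/w7c.png',cv2.resize(im[110:260,110:470],None,fx=2.2,fy=2.2,interpolation=cv2.INTER_CUBIC))
E
```

```text
time_s: 22.4
eef_pos: [0.5874, -0.2087, 0.0626]
tcp_rot: [0.718, -0.696, -0.001, 0.001]
force: [-6.7, 1.1, 0.8]
grip_width: 0.0232
t 22.7 F_fix [-6.22  1.    0.65] Mz 0.012 sd [0.62 0.54 0.3 ] pos_fix mm [ 7.64 -3.64] z 0.0625 grip 0.0233 yaw -1.54
time_s: 23.0
eef_pos: [0.5874, -0.2087, 0.0625]
tcp_rot: [0.718, -0.696, -0.001, 0.001]
force: [-6.1, -0.0, 0.7]
grip_width: 0.0234
t 23.3 F_fix [-6.72  0.7   1.16] Mz 0.023 sd [0.54 0.33 0.31] pos_fix mm [ 7.65 -3.62] z 0.0626 grip 0.0228 yaw -1.5399
```

View pics/w7c.png

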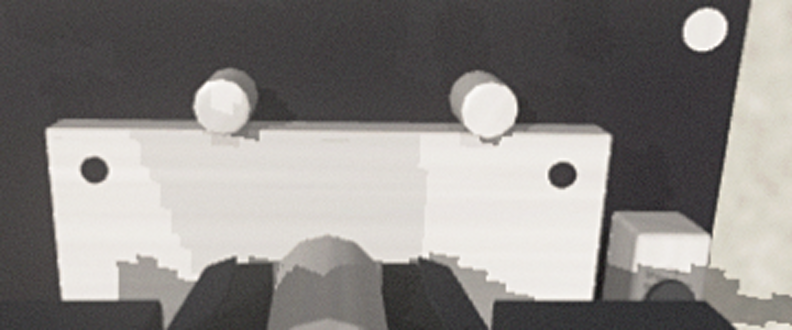

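The picture shows the edge touching both dowels. The force/moment balance gives roughly 4 N left and 2 N right. I'll bias a little towards the right dowel for margin.

```bash
python3 -m handwheel '0 -.0001 0 0 0 -.4 1;0 0 0 0 0 0 1;0 0 0 0 0 0 1';  python3 f.py;python3 -m handwheel '0 -.0001 0 0 0 -.4 1;0 0 0 0 0 0 1;0 0 0 0 0 0 1';  python3 f.py
```

```text
time_s: 23.65
eef_pos: [0.5874, -0.2087, 0.0625]
tcp_rot: [0.72, -0.694, -0.001, 0.001]
force: [-7.3, 0.7, 0.6]
grip_width: 0.0231
t 23.95 F_fix [-6.66  0.96  0.85] Mz -0.053 sd [0.33 0.54 0.3 ] pos_fix mm [ 7.65 -3.66] z 0.0625 grip 0.0231 yaw -1.5332
time_s: 24.25
eef_pos: [0.5874, -0.2088, 0.0625]
tcp_rot: [0.723, -0.691, -0.001, 0.001]
force: [-7.4, 0.1, 1.1]
grip_width: 0.0226
t 24.55 F_fix [-7.47  0.86  1.45] Mz -0.153 sd [0.35 0.45 0.37] pos_fix mm [ 7.66 -3.71] z 0.0625 grip 0.0232 yaw -1.5265
```

Moment swung as expected (-0.05 N·m at 6.7 N gives about 2.7/3.3 N on the dowels), so both dowels bear. I'll turn back 0.4° to hold the even load, then ease to a light x load and slide to the stop.

```bash
python3 -m handwheel '0 0 0 0 0 .4 1;0 0 0 0 0 0 1;0 0 0 0 0 0 1';  python3 f.py;python3 -m handwheel '0 .0004 0 0 0 0 1;.0008 0 0 0 0 0 1;.0008 0 0 0 0 0 1;.0008 0 0 0 0 0 1;.0008 0 0 0 0 0 1;0 0 0 0 0 0 1';  python3 f.py
```

```text
time_s: 24.85
eef_pos: [0.5874, -0.2087, 0.0625]
tcp_rot: [0.72, -0.694, -0.001, 0.001]
force: [-7.4, 0.2, 1.6]
grip_width: 0.023
t 25.15 F_fix [-7.32  0.81  1.18] Mz -0.096 sd [0.37 0.67 0.27] pos_fix mm [ 7.67 -3.68] z 0.0626 grip 0.0232 yaw -1.5333
time_s: 25.75
eef_pos: [0.5874, -0.2117, 0.0625]
tcp_rot: [0.72, -0.694, -0.001, 0.001]
force: [-6.0, 1.5, 0.3]
grip_width: 0.0233
t 26.05 F_fix [-6.38  1.15  0.67] Mz -0.07 sd [0.39 0.46 0.47] pos_fix mm [ 7.63 -6.72] z 0.0625 grip 0.0234 yaw -1.5333
```

```bash
python3 -m handwheel '.0003 .0008 0 0 0 0 1;.0004 0 0 0 0 0 1;.0004 0 0 0 0 0 1;0 0 0 0 0 0 1';  python3 f.py; python3 -m handwheel '.0004 0 0 0 0 0 1;.0004 0 0 0 0 0 1;0 0 0 0 0 0 1'; python3 f.py
```

```text
time_s: 26.45
eef_pos: [0.5875, -0.2132, 0.0628]
tcp_rot: [0.72, -0.694, -0.0, 0.0]
force: [-4.4, 1.0, -2.1]
grip_width: 0.0236
t 26.75 F_fix [-3.98  0.73 -3.16] Mz -0.069 sd [0.31 0.39 0.58] pos_fix mm [ 7.75 -8.11] z 0.0629 grip 0.0231 yaw -1.5331
time_s: 27.05
eef_pos: [0.5877, -0.214, 0.063]
tcp_rot: [0.72, -0.694, -0.0, 0.0]
force: [-4.0, -0.8, -3.6]
grip_width: 0.023
t 27.35 F_fix [-4.24  0.76 -3.61] Mz -0.085 sd [0.5  0.56 0.56] pos_fix mm [ 7.86 -8.95] z 0.0631 grip 0.0232 yaw -1.5331
```

Easing x has nearly lifted the foot (Fz -3.6 N), so I'll set it back down before pressing the stop.

```bash
python3 -m handwheel '0 0 .0003 0 0 0 1;0 0 .0002 0 0 0 1;0 0 0 0 0 0 1';  python3 f.py; python3 -m handwheel '0 0 .0003 0 0 0 1;0 0 0 0 0 0 1'; python3 f.py
```

```text
time_s: 27.65
eef_pos: [0.5876, -0.214, 0.0629]
tcp_rot: [0.72, -0.694, -0.0, 0.0]
force: [-5.1, 1.2, -2.4]
grip_width: 0.023
t 27.95 F_fix [-5.62  0.76 -2.45] Mz -0.074 sd [0.45 0.45 0.5 ] pos_fix mm [ 7.79 -8.94] z 0.0629 grip 0.023 yaw -1.533
time_s: 28.15
eef_pos: [0.5876, -0.214, 0.0627]
tcp_rot: [0.72, -0.694, -0.0, 0.0]
force: [-5.6, 1.5, -0.8]
grip_width: 0.0231
t 28.45 F_fix [-6.21  0.97 -1.38] Mz -0.069 sd [0.16 0.83 0.4 ] pos_fix mm [ 7.72 -8.94] z 0.0627 grip 0.023 yaw -1.533
```

```bash
python3 -m handwheel '0 .0006 .0003 0 0 0 1;.0003 0 0 0 0 0 1;0 0 0 0 0 0 1'; python3 f.py; python3 -m handwheel '.0003 0 0 0 0 0 1;.0003 0 0 0 0 0 1;0 0 0 0 0 0 1'; python3 f.py
```

```text
time_s: 28.75
eef_pos: [0.5874, -0.214, 0.0626]
tcp_rot: [0.72, -0.694, -0.0, -0.0]
force: [-5.0, 2.5, -0.5]
grip_width: 0.0231
t 29.05 F_fix [-4.88  2.33 -0.79] Mz -0.085 sd [0.3  0.78 0.65] pos_fix mm [ 7.58 -8.97] z 0.0626 grip 0.023 yaw -1.5332
time_s: 29.35
eef_pos: [0.5874, -0.2141, 0.0626]
tcp_rot: [0.72, -0.694, -0.0, -0.001]
force: [-5.5, 4.0, -0.4]
grip_width: 0.0231
t 29.65 F_fix [-5.03  4.13 -0.19] Mz -0.089 sd [0.37 0.32 0.62] pos_fix mm [ 7.57 -9.02] z 0.0626 grip 0.0231 yaw -1.5333
```

Stop contact is felt: y stalls at -9.0 while Fy climbs. Pressing on to about 7 N.

```bash
python3 -m handwheel '.0003 0 0 0 0 0 1;0 0 0 0 0 0 1'; python3 f.py; python3 -m handwheel '.0003 0 0 0 0 0 1;0 0 0 0 0 0 1;0 0 0 0 0 0 1'; python3 f.py
```

```text
time_s: 29.85
eef_pos: [0.5875, -0.2141, 0.0626]
tcp_rot: [0.72, -0.694, -0.001, -0.001]
force: [-4.7, 4.7, 0.6]
grip_width: 0.023
t 30.15 F_fix [-4.81  4.99 -0.15] Mz -0.079 sd [0.25 0.2  0.57] pos_fix mm [ 7.58 -9.02] z 0.0626 grip 0.0228 yaw -1.5334
time_s: 30.45
eef_pos: [0.5875, -0.2141, 0.0626]
tcp_rot: [0.72, -0.694, -0.001, -0.001]
force: [-5.1, 5.2, -0.8]
grip_width: 0.0231
t 30.75 F_fix [-4.8   5.74  0.23] Mz -0.097 sd [0.47 0.31 0.32] pos_fix mm [ 7.57 -9.04] z 0.0626 grip 0.0231 yaw -1.5334
```

```bash
python3 -m handwheel '.0003 0 0 0 0 0 1;0 0 0 0 0 0 1'; python3 f.py; python3 -m handwheel '.0002 0 0 0 0 0 1;0 0 0 0 0 0 1;0 0 0 0 0 0 1'; python3 f.py
python3 - <<'E'
from h import *
p=capture("wrist");save(p,'pics/w8.png')
im=cv2.cvtColor(p['frame'],cv2.COLOR_RGB2BGR);cv2.imwrite('pics/w8c.png',cv2.resize(im[110:260,110:470],None,fx=2.2,fy=2.2,interpolation=cv2.INTER_CUBIC))
E
```

```text
time_s: 30.95
eef_pos: [0.5874, -0.2141, 0.0626]
tcp_rot: [0.72, -0.694, -0.001, -0.001]
force: [-4.2, 6.1, 0.1]
grip_width: 0.0228
t 31.25 F_fix [-4.94  7.07  0.4 ] Mz -0.088 sd [0.48 0.39 0.46] pos_fix mm [ 7.58 -9.08] z 0.0626 grip 0.023 yaw -1.5335
time_s: 31.55
eef_pos: [0.5874, -0.2141, 0.0626]
tcp_rot: [0.72, -0.694, -0.001, -0.001]
force: [-5.6, 6.9, 0.3]
grip_width: 0.0233
t 31.85 F_fix [-4.82  7.31  0.82] Mz -0.085 sd [0.53 0.22 0.26] pos_fix mm [ 7.57 -9.1 ] z 0.0626 grip 0.023 yaw -1.5335
```

View pics/w8c.png

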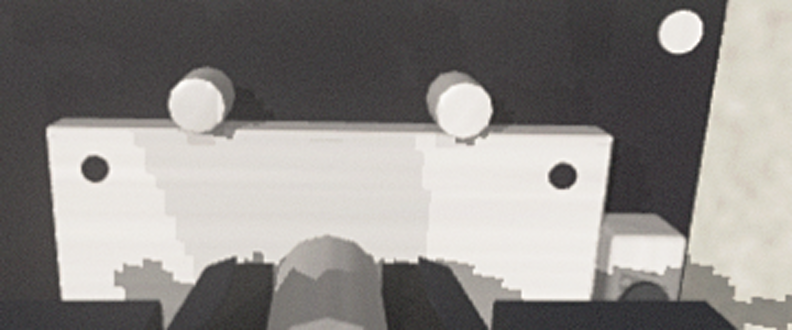

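The edge is on both dowels and the end is on the stop (Fy 7.3 N, about 6 N after drag). Now I ease off most of the load and open.

```bash
python3 -m handwheel '-.0005 .0003 0 0 0 .2 1;-.0004 .0003 0 0 0 .2 1;0 0 0 0 0 0 1'; python3 f.py; python3 -m handwheel '-.0004 .0002 0 0 0 0 1;0 0 0 0 0 0 1'; python3 f.py
```

```text
time_s: 32.2
eef_pos: [0.5874, -0.2141, 0.0626]
tcp_rot: [0.718, -0.696, 0.0, -0.001]
force: [-3.2, 4.5, -1.7]
grip_width: 0.0231
t 32.5 F_fix [-3.42  5.21 -1.53] Mz 0.036 sd [0.31 0.27 0.49] pos_fix mm [ 7.52 -9.05] z 0.0626 grip 0.023 yaw -1.5401
time_s: 32.7
eef_pos: [0.5874, -0.2141, 0.0626]
tcp_rot: [0.718, -0.696, 0.0, -0.001]
force: [-1.6, 4.8, -2.8]
grip_width: 0.0231
t 33.0 F_fix [-2.02  5.17 -1.36] Mz 0.025 sd [0.36 0.3  0.33] pos_fix mm [ 7.45 -9.02] z 0.0626 grip 0.0231 yaw -1.5402
```

```bash
python3 -m handwheel '-.0005 0 .0002 0 0 0 1;-.0004 0 0 0 0 0 1;0 0 0 0 0 0 1'; python3 f.py; python3 -m handwheel '-.0004 0 0 0 0 0 1;0 0 0 0 0 0 1'; python3 f.py
```

```text
time_s: 33.3
eef_pos: [0.5873, -0.214, 0.0625]
tcp_rot: [0.718, -0.696, 0.001, -0.0]
force: [-2.1, 2.6, 0.4]
grip_width: 0.0231
t 33.6 F_fix [-0.72  3.46  0.36] Mz 0.053 sd [0.57 0.43 0.26] pos_fix mm [ 7.42 -8.97] z 0.0625 grip 0.0235 yaw -1.5402
time_s: 33.8
eef_pos: [0.5872, -0.214, 0.0625]
tcp_rot: [0.718, -0.696, 0.001, -0.0]
force: [0.2, 1.4, 1.4]
grip_width: 0.0232
t 34.1 F_fix [1.09 0.46 1.81] Mz 0.012 sd [0.37 0.71 0.54] pos_fix mm [ 7.36 -8.94] z 0.0625 grip 0.0231 yaw -1.5401
```

```bash
python3 -m handwheel '.0003 -.0006 0 0 0 0 1;0 0 0 0 0 0 1'; python3 f.py; python3 -m handwheel '.0001 -.0004 -.0002 0 0 0 1;0 0 0 0 0 0 1'; python3 f.py
```

```text
time_s: 34.3
eef_pos: [0.5872, -0.214, 0.0625]
tcp_rot: [0.718, -0.696, 0.0, 0.0]
force: [-0.3, 1.5, 4.1]
grip_width: 0.0231
t 34.6 F_fix [-0.62  0.4   5.41] Mz 0.011 sd [0.42 0.43 0.64] pos_fix mm [ 7.39 -8.95] z 0.0625 grip 0.0231 yaw -1.5401
time_s: 34.8
eef_pos: [0.5873, -0.214, 0.0625]
tcp_rot: [0.718, -0.696, -0.0, 0.0]
force: [-1.3, 1.0, 5.3]
grip_width: 0.0233
t 35.1 F_fix [-1.63  0.25  5.9 ] Mz -0.013 sd [0.41 0.37 0.46] pos_fix mm [ 7.44 -8.96] z 0.0625 grip 0.0231 yaw -1.54
```

```bash
python3 -m handwheel '.0003 -.0001 -.0006 0 0 0 1;0 0 0 0 0 0 1'; python3 f.py; python3 -m handwheel '.0002 0 -.0002 0 0 0 1;0 0 0 0 0 0 1'; python3 f.py
```

```text
time_s: 35.3
eef_pos: [0.5873, -0.214, 0.0625]
tcp_rot: [0.718, -0.696, -0.0, 0.0]
force: [-1.3, 0.8, 2.6]
grip_width: 0.0233
t 35.6 F_fix [-1.24  0.71  3.03] Mz 0.007 sd [0.48 0.48 0.14] pos_fix mm [ 7.43 -8.95] z 0.0625 grip 0.0232 yaw -1.54
time_s: 35.8
eef_pos: [0.5873, -0.214, 0.0625]
tcp_rot: [0.718, -0.696, -0.0, 0.0]
force: [-2.1, 2.1, 0.6]
grip_width: 0.023
t 36.1 F_fix [-0.54  1.79  0.05] Mz 0.018 sd [0.27 0.57 0.48] pos_fix mm [ 7.44 -8.98] z 0.0625 grip 0.0233 yaw -1.5401
```

Light residual loads, all towards home. Opening.

```bash
python3 -m handwheel '0 0 0 0 0 0 .62;0 0 0 0 0 0 .62;0 0 0 0 0 0 .62;0 0 0 0 0 0 .62;0 0 0 0 0 0 .62'; python3 f.py
python3 - <<'E'
from h import *
p=capture("wrist");save(p,'pics/w9.png')
im=cv2.cvtColor(p['frame'],cv2.COLOR_RGB2BGR);cv2.imwrite('pics/w9c.png',cv2.resize(im[110:330,110:470],None,fx=2.2,fy=2.2,interpolation=cv2.INTER_CUBIC))
E
```

```text
time_s: 36.6
eef_pos: [0.5877, -0.2145, 0.063]
tcp_rot: [0.718, -0.696, 0.0, -0.0]
force: [0.7, -0.5, 0.3]
grip_width: 0.0336
t 36.9 F_fix [-0.02  0.42 -0.01] Mz -0.002 sd [0.25 0.4  0.52] pos_fix mm [ 7.74 -9.32] z 0.0629 grip 0.0337 yaw -1.54
```

View pics/w9c.png

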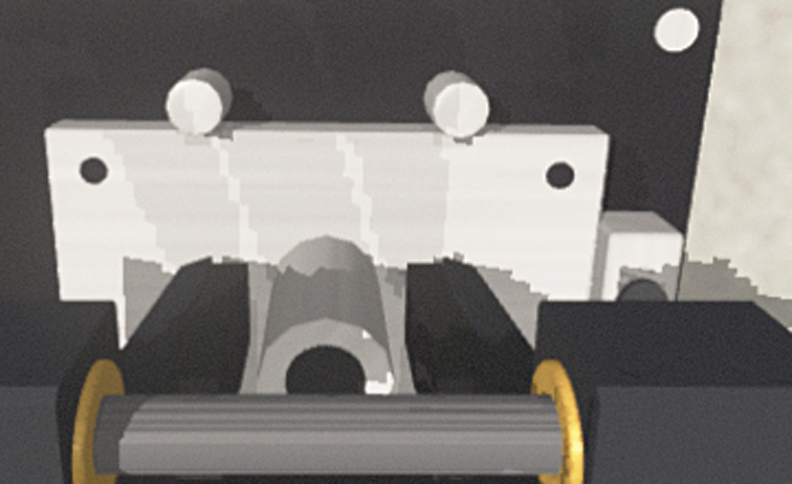

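```bash
python3 -m handwheel '0 0 -.005 0 0 0 .5;0 0 -.01 0 0 0 .5;0 0 -.02 0 0 0 .5;0 0 -.03 0 0 0 .5;0 0 -.03 0 0 0 .5;0 .03 -.03 0 0 0 .5;0 .04 -.02 0 0 0 .5;0 0 0 0 0 0 .5;0 0 0 0 0 0 .5;0 0 0 0 0 0 .5'
python3 - <<'E'
from fx import *
p=capture("wrist");im=cv2.cvtColor(p['frame'],cv2.COLOR_RGB2BGR)
cv2.imwrite('pics/w10.png',im)
for r in models.silhouettes(p,'fixture')[:1]: q,e=fit(p,r,[.5797,-.2052,.0187],.075,.095,.02);print('fix',q.round(4),e)
for r in models.silhouettes(p,'foot_mid')[:2]:
    print(r['bbox'],round(r['p'],2),*[np.round(v,4) for v in fit(p,r,[.5887,-.215,.0187],.035,.06,.03)])
b=cv2.resize(im[10:230,110:420],None,fx=2.5,fy=2.5,interpolation=cv2.INTER_CUBIC);cv2.imwrite('pics/w10c.png',b)
E
```

```text
time_s: 37.95
eef_pos: [0.518, -0.2164, 0.2079]
tcp_rot: [0.718, -0.696, 0.0, -0.0]
force: [0.7, -0.8, 0.0]
grip_width: 0.0438
fix [ 0.5797 -0.2052  0.0211 -0.0009] 0.44951410963969934
[183.8, 45.4, 331.4, 133.5] 0.67 [ 0.5885 -0.2151  0.0179 -0.0009] 0.4113
```

View pics/w10c.png

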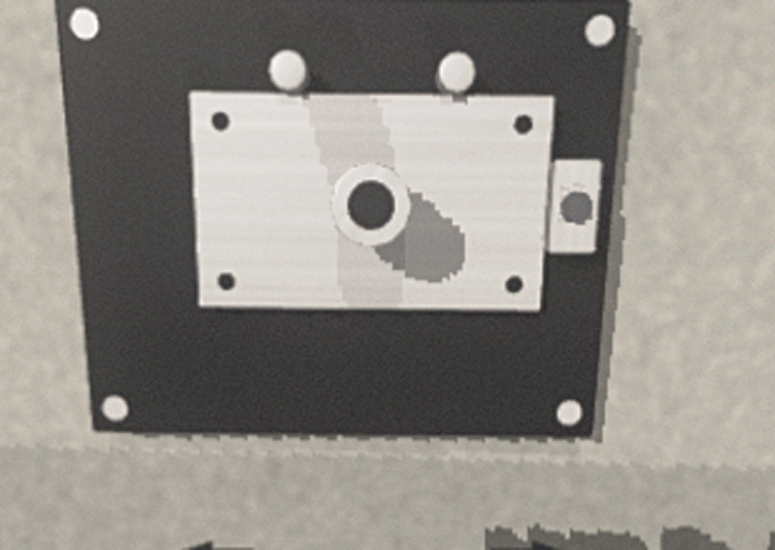

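The foot sits flat against both dowels and the stop. The fit puts it at about (8.6, -10.1) mm in the fixture, with yaw off by 0.003 rad. The gripper is clear, so I'm handing in.

```bash
python3 -c "
from workcell import job,sense
print(job.close_job(),sense()['time_s'])"
```

```text
the job is handed in; nothing more can be done
the job is handed in; nothing more can be done
```

The lamp foot is in the fixture against both dowels and the stop, released, and the job was handed in at about 38 s. No verdict is reported.

- **Placing:** I took the steel foot by its post, laid it on the bed clear of the dowels and stop, and regripped it so it carried no stress.
- **Dowels:** I pushed +x to 6.7–7.5 N felt. The force and moment balance puts roughly 2–3 N on the left dowel and 3–4 N on the right at the same time.
- **End stop:** I slid it along -y until it stalled, then pressed to 7.3 N, about 6 N after taking off the drag.
- **Release:** I eased the loads off, opened the jaws and retreated about 15 cm.

**Last checks:** the final wrist picture shows no visible gap at the dowels or the stop. The fitted pose is about (8.6, -10.1) mm in the fixture frame against a target of (9, -10), with yaw off by about 0.003 rad.

**What disagreed:**
- The tool position read about 7.5 and -9.0 mm while the foot was pressed home. I put the 1–1.5 mm difference down to calibration and grip offset.
- On the slide to the stop, the vertical force dropped to -3.6 N, so the arm was carrying nearly all the foot's weight for about a second. I set it back down before pressing the stop.
- One fixture fit from the top camera failed, and I did not use it.
- I did not take a closing picture of the bystanders; my path kept clear of them.

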